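# Draw up the shaker's transit screw

### The arm

A 7-joint arm with a two-finger parallel gripper is mounted at the origin on a cart in front of the work surface, level with it; the furniture and walls round the work are solid. World frame = base frame: x ahead of the robot, y to its left, z up, the work surface at z = 0. Lengths are in m, angles in rad, forces in N, time in s.
With the tool pointing down it reaches from about 0.4 to 0.85 m from the base axis. Payload 4.5 kg.
Tool frame: the origin (TCP) lies midway between the tips of the shut fingers; the grasp point (between the pads) lies 19 mm behind it; z points along the fingers, y is the direction in which the jaws open and shut (so a half turn about z gives the same grasp; the last joint's range is limited). The gripper opens to 85 mm and grips with 20 to 120 N. Pads are 22 mm wide; open, the fingers measure 114 mm over their backs; the gripper's body (76 mm by 85 mm) begins 54 mm behind the grasp point. The pads swing forward as they close: fully open they stand 13 mm farther back than shut.
Start: joints at [1.355, 0.689, -0.195, 1.565, 0.157, 0.902, -0.215], TCP at [0.155, -0.606, 0.231] pointing down, gripper open.
Joint ranges: [-3.01, 3.01], [-0.46, 2.08], [-1.47, 1.51], [0.13, 2.56], [-1, 4.14], [0.04, 2.09], [-2.66, 2.66]. Speed limits (rad/s): [2.57, 2.57, 3.14, 3.14, 3.14, 3.14, 3.14].

### API

Orientations are given as [roll, pitch, yaw] about the fixed x, y, z axes, in that order (R = Rz(yaw) Ry(pitch) Rx(roll)).
In Python, from bench import get_obs, get_image, job_done gives the robot as it stands.
- The arm moves only by the shell command python3 -m handwheel 'ROWS' [FORCE]. ROWS is a JSON object of lists of equal length, an entry for each row: "angular": the turn, a rotation vector about the tool's x, y, z in units of 6 degrees (1.0 is 6 degrees), a list of three; "travel": the shift along the tool's x, y, z in mm, a list of three; "claw": the closure in counts, from 0 (fully open) to 255 (shut). In form: {"angular": [[wx, wy, wz], ...], "travel": [[tx, ty, tz], ...], "claw": [claw, ...]}. A call has 1 to 5 rows; each row is the pose to reach, as a shift and turn from the pose commanded when the call began, along the tool's axes at that moment; what a row does not reach only later rows make up. A row lasts 1/12 s, in which the tool goes at most 41.7 mm and 7.16 degrees, less where a joint would pass 70% of its speed; a pose out of reach is approached as far as the arm can. A call with a gripper value outside its range is refused whole. The fingers move at their own pace and stop on an object; FORCE is the grip in N (left out, the last holds). Time passes only in rows, so rows that repeat a pose let the fingers close. It gives the time, the measured TCP pose, the force and the opening at its end, in the units of the state.
- get_obs(): the state, without advancing time (a new reading comes with each control period).
- get_image(name): name is "scene" or "top" or "wrist"; returns a dict with "image" (400x640x3 uint8, red, green, blue), "K" (3x3 intrinsics, pixels), "position" and "attitude" of the camera in the world; the wrist camera has in their place "hand_eye" (4x4, takes a point from camera to tool coordinates, whose origin is the TCP and whose axes are the flange's). Camera axes: x right, y up, looking along -z (the intrinsics and any distortion apply to the point x, -y, -z); pixel columns grow to the right and rows downward; lengths in m; the calibration is good to about 2 mm. The wrist camera is an equidistant fisheye: a pixel r from the principal point sees the ray r / f radians off the axis. A picture is of the moment at which its call begins: read the wrist's pose just before it. There is no depth.
- job_done(): hands the job in, once; it reports no verdict.
The state is a dict: "clock": time; "joint_positions": joint angles; "joint_velocities": joint speeds; "effort": joint torques, N m; "ee_pos": TCP position; "eef_rot": TCP orientation; "wrist_force": force on the tool from outside, world axes, zero at the start; "moment": the same for the moment, N m; "width": finger opening in m.
Only numpy, scipy, OpenCV 4.12 (cv2) and the standard library are available. Lean on these libraries where they do the work, as an engineer would, in place of code of your own. Each camera call takes 0.05 s, during which the arm holds its last target.

### The job

The bench shaker's deck is still held by one of its two captive transit screws: its black knob sits down on its collar, while the other one already stands up, parked. Pull the low knob straight up against its spring until its thread can catch, turn it counter-clockwise (seen from above) all the way to its stop, and let go so that it stays up. Leave the parked screw as it is.

Things in the scene. Friction and masses are not known exactly. Their poses are not given: they have to be found in the camera images.
- low_screw_knob (a point): Middle (on the axis, 13 mm above underside) of the low screw's knob: upright, round, black, fluted, 28 mm across, 26 mm tall, from 76 to 102 mm above the bench at the start. It rests on a steel collar 20 mm across, 18 mm tall with a 3 mm foot 26 mm across, near one short end of the deck, a flat aluminium plate 200 x 280 mm whose top is 58 mm above the bench. z up, turns with the knob.
- low_screw_lift (a joint): How far the low screw is pulled up (m): 0 on its collar, 0.016 hard upper stop. A spring pulls it down with 2.5 N at 0, rising to 6.5 N at 0.016. Let go before its thread has caught, it drops back to 0; turned to its stop, it rests at about 0.012.
- low_screw_turn (a joint): Turn of the low screw's knob (rad), positive counter-clockwise from above; starts at 0 to 0.1, hard stop at 1.3 (about 75 degrees, the whole thread, one grasp). Below 0.009 lift the thread start blocks it at about 0.2; at 0.010 to 0.016 lift it turns easily (under 0.1 N m); the thread then carries the screw, rising 3 mm toward the stop, and it stays where left.
- parked_screw_knob (a point): Same point on the other, equal screw, 210 mm away at the other end of the deck. It is already drawn up 12 mm and turned, so its knob stands 12 mm higher than the low one, with a steel neck showing under it; leave it as it is. All else on the deck is under 15 mm tall; the shaker is fixed to the bench.

How it is judged:
On the way:
1. the low screw is pulled up at least 9 mm before it is turned (value of joint low_screw_lift above 0.009 m and value of joint low_screw_turn below 0.35 rad), for 0.05 s.
At the end, for the whole second after the job is handed in: The low screw's knob is turned to within 0.2 rad (11 degrees) of its stop (turn above 1.1 rad) and, released, stays up by itself at more than 10.5 mm lift, at rest; the parked screw's knob is within 5 mm of where it was (value of joint low_screw_turn above 1.1 rad and value of joint low_screw_lift above 0.0105 m and velocity of joint low_screw_lift below 0.01 m/s and distance of parked_screw_knob from where it was at the start of the episode below 0.005 m); the robot touches nothing.
It fails at once if the parked screw is pulled, dropped or pushed more than 5 mm (distance of parked_screw_knob from where it was at the start of the episode above 0.005 m).
It also fails if it takes over 32 s, if anything falls off the work surface, if the arm or the gripper's body presses on something with over 40 N, if the wrist force passes 120 N, or if a joint passes its speed limit or range.

## Working session

There is one attempt and no reset: what is moved stays moved. The work goes in short steps, Python scripts to look and compute and a shell command to move; the robot and the scene stay as the last step left them, time stands still between calls to the robot, and variables do not carry over. Pictures are saved under pics/ and viewed, and the job is handed in when it is done.

```bash
mkdir -p pics; ls; python3 - <<'E'
from bench import get_obs,get_image
import cv2,numpy as np
o=get_obs();print(o)
for n in("scene","top","wrist"):
    d=get_image(n);cv2.imwrite(f"pics/{n}0.png",d["image"][:,:,::-1]);print(n,{k:np.array(v).round(4).tolist() for k,v in d.items() if k!="image"})
E
```

```text
pics
{'clock': 0.0, 'joint_positions': array([ 1.35481857,  0.68997932, -0.19450803,  1.56637123,  0.15727563,
        0.90248157, -0.21510484]), 'joint_velocities': array([ 4.38378067e-05,  3.71506198e-04,  2.78079641e-03,  1.49526228e-04,
       -1.24792848e-03,  1.11438445e-03, -3.38799648e-03]), 'effort': array([-2.88826741e-04, -5.39615750e+01, -1.26624160e+00, -1.58549309e+01,
        9.23176965e-03,  9.49225476e-03, -1.87975826e-05]), 'ee_pos': array([ 0.1542839 , -0.60497849,  0.23047955]), 'eef_rot': array([-3.13974560e+00,  1.18655627e-04,  2.49841056e-01]), 'wrist_force': array([-0.6981249 , -0.05710101,  0.3346573 ]), 'moment': array([-0.00722505,  0.02513056, -0.01720712]), 'width': 0.08551672918599006}
scene {'K': [[486.1612, 0.0, 321.7188], [0.0, 486.1612, 203.807], [0.0, 0.0, 1.0]], 'position': [0.0149, -0.1702, 0.7161], 'attitude': [0.7859, -0.0168, -1.0971]}
top {'K': [[402.1437, 0.0, 324.0726], [0.0, 402.1437, 203.2641], [0.0, 0.0, 1.0]], 'position': [0.4702, 0.1054, 0.9708], 'attitude': [0.113, -0.0092, -1.577]}
wrist {'K': [[309.7069, 0.0, 318.306], [0.0, 309.7069, 197.1354], [0.0, 0.0, 1.0]], 'hand_eye': [[0.0002, 0.9526, 0.3043, 0.0779], [1.0, -0.0002, 0.0002, 0.0013], [0.0003, 0.3043, -0.9526, -0.1428], [0.0, 0.0, 0.0, 1.0]]}
```

View pics/scene0.png

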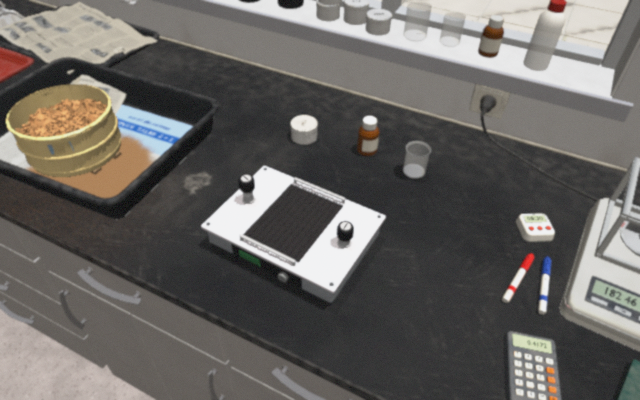

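View pics/top0.png

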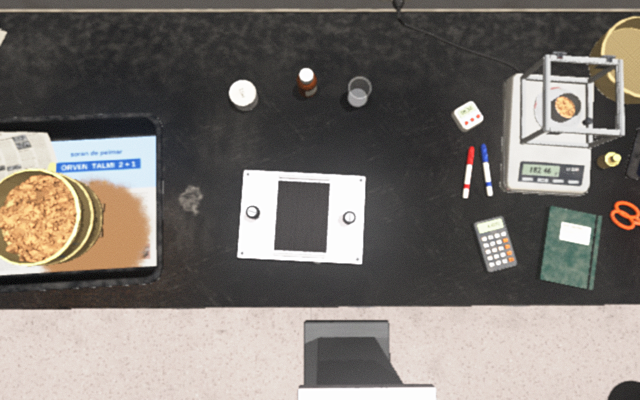

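View pics/wrist0.png

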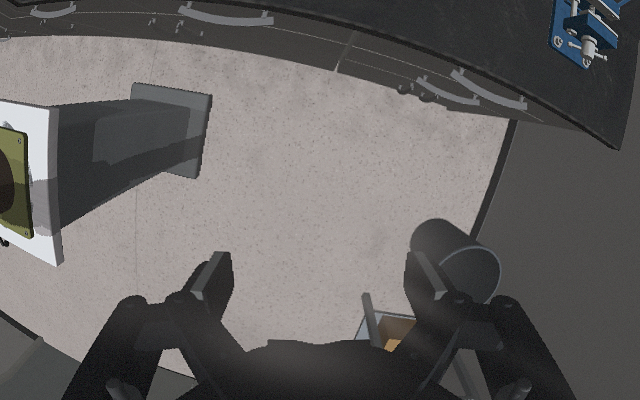

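The scene view shows the deck at about (295,230), with knobs at (247,185) and (344,232). In the top view they are at (252,212) and (349,217). I'll enlarge both.

```bash
python3 - <<'E'
import cv2,numpy as np
s=cv2.imread("pics/scene0.png");t=cv2.imread("pics/top0.png")
f=lambda im,x,y:cv2.resize(im[y-25:y+25,x-25:x+25],(400,400),interpolation=cv2.INTER_CUBIC)
cv2.imwrite("pics/crops0.png",cv2.resize(np.vstack([np.hstack([f(s,247,188),f(s,344,235)]),np.hstack([f(t,252,212),f(t,349,217)])]),(600,600)))
E
```

```text
(no output)
```

View pics/crops0.png

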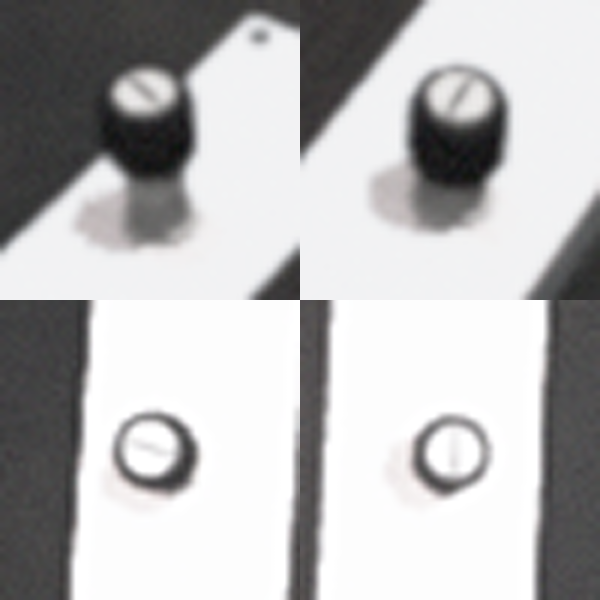

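The left knob (+y side) shows a long neck, so it is the parked one. The right knob at scene (346,226) and top (349,217) is the low one. Next I'll triangulate the white caps.

```bash
cat > h.py <<'E'
import numpy as np,cv2
from scipy.spatial.transform import Rotation as R
CAM={'scene':([[486.1612,0,321.7188],[0,486.1612,203.807],[0,0,1]],[0.0149,-0.1702,0.7161],[0.7859,-0.0168,-1.0971]),
'top':([[402.1437,0,324.0726],[0,402.1437,203.2641],[0,0,1]],[0.4702,0.1054,0.9708],[0.113,-0.0092,-1.577])}
def ray(n,u,v):
    K,p,a=CAM[n];d=np.linalg.inv(np.array(K))@[u,v,1];d=d*[1,-1,-1]
    d=R.from_euler('xyz',a).apply(d);return np.array(p),d/np.linalg.norm(d)
def wray(K,HE,ee,rot,u,v):
    x=(u-K[0][2])/K[0][0];y=(v-K[1][2])/K[1][1];r=np.hypot(x,y);s=np.sin(r)/r if r>1e-9 else 1
    d=np.array([x*s,-y*s,-np.cos(r)]);HE=np.array(HE);W=R.from_euler('xyz',rot)
    return np.array(ee)+W.apply(HE[:3,3]),W.apply(HE[:3,:3]@d)
def tri(rays):
    A=0;b=0
    for p,d in rays:
        M=np.eye(3)-np.outer(d,d);A=A+M;b=b+M@p
    x=np.linalg.solve(A,b);return x,[np.linalg.norm((np.eye(3)-np.outer(d,d))@(x-p))for p,d in rays]
def plane(r,z):p,d=r;return p+d*(z-p[2])/d[2]
E
python3 - <<'E'
from h import *
im={n:cv2.imread(f"pics/{n}0.png",0) for n in('scene','top')}
seeds={'parked':{'scene':(246,178),'top':(252,212)},'low':{'scene':(345,226),'top':(349,217)}}
for k,s in seeds.items():
    rs=[]
    for n,(u,v) in s.items():
        w=im[n][v-14:v+15,u-14:u+15]
        m=(w>130).astype(np.uint8)
        nl,L,st,c=cv2.connectedComponentsWithStats(m,connectivity=4)
        # label nearest centre
        cand=[i for i in range(1,nl) if st[i][4]>=15]
        i=min(cand,key=lambda i:np.hypot(*(c[i]-14)))
        cu,cv_=c[i]+[u-14,v-14];print(k,n,cu,cv_,st[i]);rs.append(ray(n,cu,cv_))
    print(k,*tri(rs),'cap at z=.102/.114:',[plane(r,.102 if k=='low' else .114).round(4) for r in rs])
E
```

```text
parked scene 245.63333333333333 177.91666666666666 [ 9 11 10  7 60]
parked top 253.0624133148405 212.07350901525658 [  1   0  28  29 721]
parked [0.5488128  0.24885975 0.11553438] [np.float64(0.0005153961215949158), np.float64(0.0005153961215950217)] cap at z=.102/.114: [array([0.5499, 0.2504, 0.114 ]), array([0.5492, 0.2487, 0.114 ])]
low scene 345.8438003220612 224.23993558776166 [  0   0  29  29 621]
low top 349.12083847102343 216.90628853267572 [  0   0  29  29 811]
low [0.53903887 0.04188047 0.10477103] [np.float64(0.0011433670170753556), np.float64(0.001143367017075404)] cap at z=.102/.114: [array([0.5421, 0.0419, 0.102 ]), array([0.5387, 0.0427, 0.102 ])]
```

```bash
python3 -m handwheel '{"angular":[[0,0,0],[0,0,0],[0,0,0],[0,0,0],[0,0,0]],"travel":[[28,-28,0],[56,-56,0],[84,-84,0],[112,-112,0],[140,-140,0]],"claw":[0,0,0,0,0]}' 30; python3 -m handwheel '{"angular":[[0,0,0],[0,0,0],[0,0,0],[0,0,0],[0,0,0]],"travel":[[28,-28,0],[56,-56,0],[84,-84,0],[112,-112,0],[140,-140,0]],"claw":[0,0,0,0,0]}'; python3 -c "
from bench import get_obs;o=get_obs();print(o['joint_positions'],o['eef_rot'],o['wrist_force'])"
```

```text
clock: 0.57
ee_pos: [0.256, -0.4336, 0.2312]
eef_rot: [-3.141, -0.0, 0.249]
wrist_force: [1.5, 0.6, 0.1]
width: 0.0853
clock: 0.98
ee_pos: [0.3571, -0.2633, 0.2313]
eef_rot: [3.142, -0.0, 0.25]
wrist_force: [0.9, -0.1, -0.0]
width: 0.0856
[ 0.64188795  0.46194363 -0.16288121  2.08848348  0.12832483  0.60027067
 -0.93154551] [ 3.14156077e+00 -1.42069085e-05  2.49502292e-01] [ 0.92825478 -0.10008033 -0.04056578]
```

```bash
python3 -m handwheel '{"angular":[[0,0,0],[0,0,0],[0,0,0],[0,0,0],[0,0,0]],"travel":[[28,-28,0],[56,-56,0],[84,-84,0],[112,-112,0],[140,-140,0]],"claw":[0,0,0,0,0]}'; python3 -m handwheel '{"angular":[[0,0,0],[0,0,0],[0,0,0],[0,0,0],[0,0,0]],"travel":[[28,-28,0],[56,-56,0],[84,-84,0],[112,-111,0],[112,-111,0]],"claw":[0,0,0,0,0]}'; cat > snap.py <<'E'
import sys,cv2,json,numpy as np
from bench import get_obs,get_image
o=get_obs();d=get_image("wrist");n=sys.argv[1]
cv2.imwrite(f"pics/{n}.png",d["image"][:,:,::-1])
json.dump(dict(ee=o['ee_pos'].tolist(),rot=o['eef_rot'].tolist(),K=np.array(d['K']).tolist(),HE=np.array(d['hand_eye']).tolist()),open(n+'.json','w'))
print(o['clock'],o['ee_pos'],o['eef_rot'],o['joint_positions'].round(3),o['wrist_force'])
E
python3 snap.py w1
```

```text
clock: 1.4
ee_pos: [0.4582, -0.0929, 0.2313]
eef_rot: [3.141, 0.0, 0.25]
wrist_force: [0.7, -1.2, 0.1]
width: 0.0855
clock: 1.82
ee_pos: [0.5428, 0.0508, 0.2314]
eef_rot: [-3.136, -0.007, 0.261]
wrist_force: [0.3, 1.0, -0.5]
width: 0.0858
1.8167 [0.54275376 0.05077882 0.23142147] [-3.13590285 -0.00704399  0.26147155] [-0.099  0.579 -0.121  1.816  0.088  0.745 -1.574] [ 0.33010722  1.03418624 -0.5420184 ]
```

View pics/w1.png

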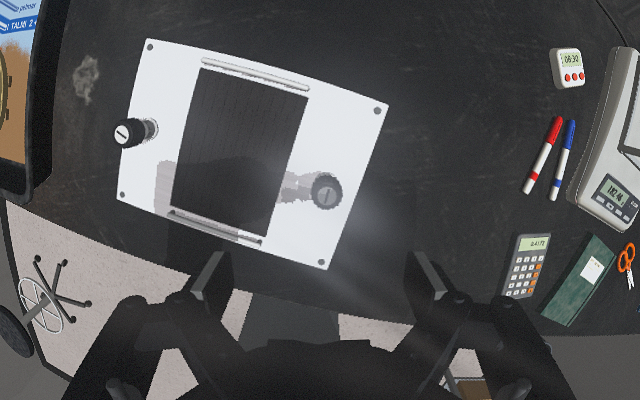

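The wrist view shows the low knob at about (327,193), in the gripper's shadow, and the parked one at (125,132). I'll let the arm settle, snap, descend 60 mm and snap again.

```bash
python3 -m handwheel '{"angular":[[0,0,0],[0,0,0]],"travel":[[0,0,0],[0,0,0]],"claw":[0,0]}'; python3 snap.py w2;python3 -m handwheel '{"angular":[[0,0,0],[0,0,0],[0,0,0],[0,0,0],[0,0,0]],"travel":[[0,0,20],[0,0,40],[0,0,60],[0,0,60],[0,0,60]],"claw":[0,0,0,0,0]}'; python3 snap.py w3
python3 - <<'E'
import cv2,numpy as np
f=lambda n,x,y:cv2.resize(cv2.imread(f"pics/{n}.png")[y-35:y+35,x-35:x+35],(400,400),interpolation=cv2.INTER_CUBIC)
cv2.imwrite("pics/c23.png",np.hstack([f('w2',325,195),f('w3',325,205)]))
E
```

```text
clock: 2.03
ee_pos: [0.5379, 0.0388, 0.231]
eef_rot: [3.141, 0.002, 0.248]
wrist_force: [0.3, -0.2, -0.2]
width: 0.085
2.0333 [0.5378651  0.03883469 0.23095661] [3.14058302e+00 1.80542801e-03 2.48155907e-01] [-0.089  0.575 -0.111  1.827  0.091  0.746 -1.572] [ 0.30144293 -0.1712246  -0.24902292]
clock: 2.5
ee_pos: [0.5377, 0.0389, 0.1709]
eef_rot: [3.141, 0.003, 0.248]
wrist_force: [-0.3, 0.0, 1.1]
width: 0.0852
2.5 [0.53774784 0.03891581 0.1709334 ] [3.14123744e+00 2.59612534e-03 2.47753349e-01] [-0.097  0.662 -0.1    1.887  0.11   0.6   -1.59 ] [-0.31591269  0.03293386  1.06046539]
```

View pics/w3.png

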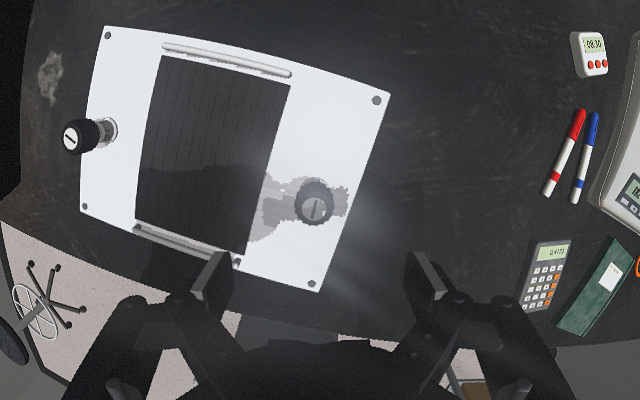

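View pics/c23.png

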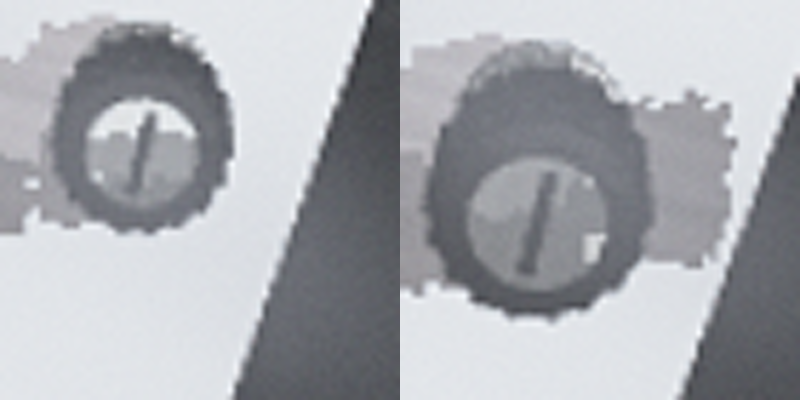

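The cap centre is at about (314.6,186.2) in w2 and (313.6,208.8) in w3.

```bash
python3 - <<'E'
from h import *;import json
J=[json.load(open(f"w{i}.json")) for i in(2,3)]
px=[(314.6,186.2),(313.6,208.8)]
rs=[wray(j['K'],j['HE'],j['ee'],j['rot'],*p) for j,p in zip(J,px)]
print('wrist tri',*tri(rs),[plane(r,.102).round(4) for r in rs])
rs2=[ray('scene',345.6,225.7),ray('top',349.3,217.0)]
print('fixed tri',*tri(rs2),[plane(r,.102).round(4) for r in rs2]); print('all',*tri(rs+rs2))
# deck height: far right hole corner w2/w3
j=J[1];W=R.from_euler('xyz',j['rot']);t=tri(rs)[0]
for t in(tri(rs)[0],tri(rs+rs2)[0],plane(rs[1],.102)):print('tool mm',W.inv().apply(t-np.array(j['ee']))*1000)
E
```

```text
wrist tri [0.53949265 0.04142648 0.10498313] [np.float64(0.00011315438037655456), np.float64(0.00011315438037657728)] [array([0.5387, 0.0411, 0.102 ]), array([0.5384, 0.0413, 0.102 ])]
fixed tri [0.53890074 0.04162098 0.10138534] [np.float64(0.0007243743957461183), np.float64(0.0007243743957460516)] [array([0.5388, 0.0408, 0.102 ]), array([0.5385, 0.0423, 0.102 ])]
all [0.53860782 0.04139367 0.1019355 ] [np.float64(0.0002629713853207343), np.float64(0.0002252564693506464), np.float64(0.000614904418667156), np.float64(0.0009096497455828497)]
tool mm [ 2.47842073 -2.02955938 65.94333324]
tool mm [ 1.62048025 -2.21581447 68.99313359]
tool mm [ 1.40549814 -2.19142969 68.92920493]
```

All views agree: the low knob's top is at (0.5385, 0.0413, 0.102), which matches the text. Next I'll descend 100 mm, open, then grip.

```bash
python3 -m handwheel '{"angular":[[0,0,0],[0,0,0],[0,0,0],[0,0,0],[0,0,0]],"travel":[[1.5,-2.2,25],[1.5,-2.2,50],[1.5,-2.2,75],[1.5,-2.2,100],[1.5,-2.2,100]],"claw":[0,0,0,0,0]}'; python3 -m handwheel '{"angular":[[0,0,0],[0,0,0],[0,0,0],[0,0,0],[0,0,0]],"travel":[[0,0,0],[0,0,0],[0,0,0],[0,0,0],[0,0,0]],"claw":[60,120,150,180,200]}' 40;python3 -m handwheel '{"angular":[[0,0,0],[0,0,0],[0,0,0],[0,0,0],[0,0,0]],"travel":[[0,0,0],[0,0,0],[0,0,0],[0,0,0],[0,0,0]],"claw":[255,255,255,255,255]}' 40; python3 snap.py w4
```

```text
clock: 2.97
ee_pos: [0.538, 0.0424, 0.069]
eef_rot: [-3.141, 0.005, 0.249]
wrist_force: [-0.3, 0.7, -0.1]
width: 0.0859
clock: 3.38
ee_pos: [0.5405, 0.0431, 0.0726]
eef_rot: [3.141, -0.002, 0.25]
wrist_force: [-0.6, 0.5, 11.4]
width: 0.0271
clock: 3.8
ee_pos: [0.5405, 0.0431, 0.0727]
eef_rot: [3.141, -0.002, 0.25]
wrist_force: [-1.3, 0.0, 7.5]
width: 0.027
3.8 [0.54053765 0.04310751 0.07271158] [ 3.14129640e+00 -2.38219784e-03  2.49757284e-01] [-0.124  0.827 -0.068  1.942  0.138  0.374 -1.62 ] [-1.31411388  0.01454597  7.53383791]
```

View pics/w4.png

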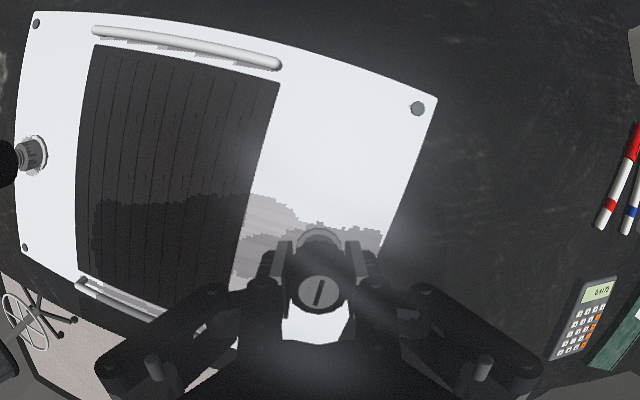

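The knob is held (width 27 mm), with its cap between the pads at (320,290). Now I'll lift about 13 mm.

```bash
python3 -m handwheel '{"angular":[[0,0,0],[0,0,0],[0,0,0],[0,0,0],[0,0,0]],"travel":[[0,0,-4],[0,0,-8],[0,0,-12],[0,0,-14.5],[0,0,-14.5]],"claw":[255,255,255,255,255]}' 50; python3 snap.py w5
```

```text
clock: 4.27
ee_pos: [0.5405, 0.0431, 0.0863]
eef_rot: [3.141, -0.002, 0.25]
wrist_force: [3.2, 1.1, -7.1]
width: 0.0264
4.2667 [0.54047235 0.04307596 0.08626762] [ 3.14149737e+00 -1.86851758e-03  2.49794338e-01] [-0.121  0.804 -0.074  1.937  0.135  0.404 -1.617] [ 3.1666799   1.08747072 -7.14529773]
```

View pics/w5.png

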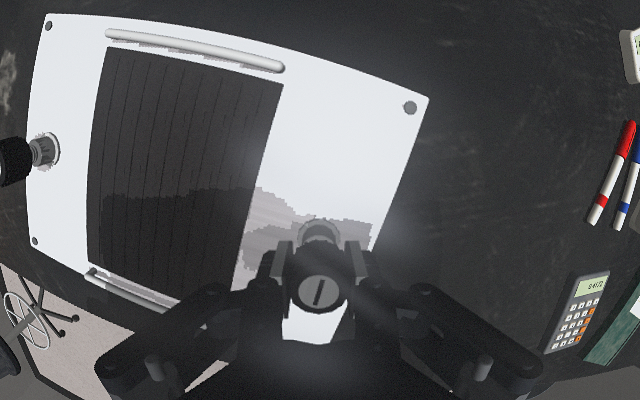

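```bash
python3 - <<'E'
from h import *;import json
for n,p,z in(('w4',(319.5,293.5),.102),('w5',(319.5,292.5),.1156)):
    im=cv2.imread(f'pics/{n}.png');cv2.imwrite(f'pics/{n}c.png',cv2.resize(im[250:350,270:370],(600,600)))
    j=json.load(open(n+'.json'));q=plane(wray(j['K'],j['HE'],j['ee'],j['rot'],*p),z)
    print(n,q,R.from_euler('xyz',j['rot']).inv().apply(q-np.array(j['ee']))*1000)
E
```

```text
w4 [0.53784557 0.04058525 0.102     ] [ -3.16219693   1.7872848  -29.29550319]
w5 [0.53835929 0.04069661 0.1156    ] [ -2.58085772   1.78593595 -29.33708693]
```

View pics/w5c.png

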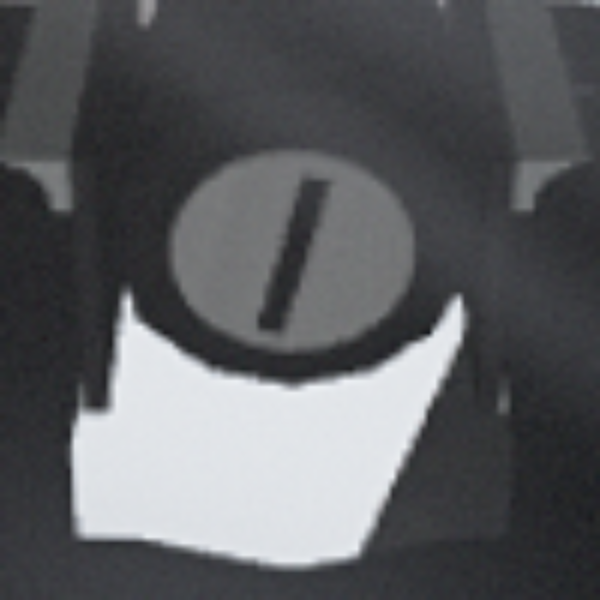

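The knob axis lies about 2 mm along −x of the tool axis, so I'll turn about that point. CCW seen from above is negative about tool z.

```bash
python3 -m handwheel '{"angular":[[0,0,-1],[0,0,-2],[0,0,-3],[0,0,-4],[0,0,-5]],"travel":[[0,-0.2,0],[0,-0.4,0],[-0.1,-0.6,0],[-0.2,-0.8,0],[-0.3,-1,0]],"claw":[255,255,255,255,255]}' 50; python3 snap.py w6
```

```text
clock: 4.73
ee_pos: [0.5399, 0.0441, 0.0856]
eef_rot: [3.141, -0.001, 0.779]
wrist_force: [3.9, 0.5, -6.2]
width: 0.0264
4.7333 [0.5398856  0.04407905 0.08561703] [ 3.14093074e+00 -1.28114571e-03  7.78567961e-01] [-0.048  0.808 -0.197  1.934  0.347  0.43  -1.295] [ 3.85824987  0.49736106 -6.19322868]
```

View pics/w6.png

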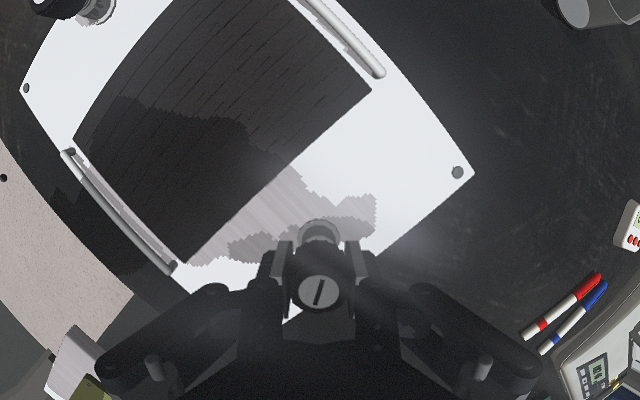

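The index mark turns with the gripper without slipping, the lateral forces are small, and the parked knob is clear at (55,5). I'll go on.

```bash
python3 -m handwheel '{"angular":[[0,0,-1],[0,0,-2],[0,0,-3],[0,0,-4],[0,0,-5]],"travel":[[0,-0.2,0],[0,-0.4,0],[-0.1,-0.6,0],[-0.2,-0.8,0],[-0.3,-1,0]],"claw":[255,255,255,255,255]}' 50; python3 -m handwheel '{"angular":[[0,0,-1],[0,0,-2],[0,0,-2.6],[0,0,-2.6],[0,0,-2.6]],"travel":[[0,-0.2,0],[0,-0.4,0],[-0.1,-0.5,0],[-0.1,-0.5,0],[-0.1,-0.5,0]],"claw":[255,255,255,255,255]}' 50; python3 snap.py w7; python3 -c "
from bench import get_obs;print(get_obs()['moment'])"
```

```text
clock: 5.2
ee_pos: [0.5389, 0.0446, 0.0857]
eef_rot: [3.141, -0.001, 1.3]
wrist_force: [3.8, 1.0, -6.8]
width: 0.0266
clock: 5.62
ee_pos: [0.5383, 0.044, 0.0856]
eef_rot: [3.141, 0.0, 1.565]
wrist_force: [5.8, 0.8, -5.5]
width: 0.0266
5.6167 [0.53826947 0.04401089 0.08564442] [3.14091741e+00 2.46011261e-05 1.56509552e+00] [ 0.069  0.827 -0.397  1.932  0.628  0.507 -0.779] [ 5.82158868  0.81887501 -5.46177269]
[ 0.07413382 -0.98021001 -0.38380027]
```

View pics/w7.png

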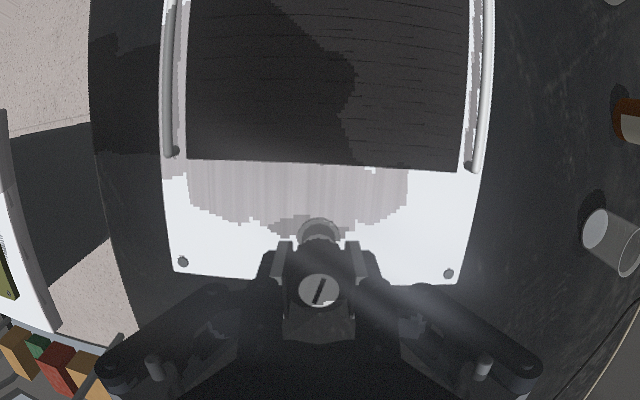

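The knob has turned 1.315 rad with the gripper and the mark hasn't slipped. The z moment of -0.38 N m shows it is at the stop. I'll release and rise.

```bash
python3 -m handwheel '{"angular":[[0,0,0],[0,0,0],[0,0,0],[0,0,0],[0,0,0]],"travel":[[0,0,0],[0,0,0],[0,0,0],[0,0,0],[0,0,0]],"claw":[150,80,0,0,0]}'; python3 -m handwheel '{"angular":[[0,0,0],[0,0,0],[0,0,0],[0,0,0],[0,0,0]],"travel":[[0,0,0],[0,0,0],[0,0,0],[0,0,0],[0,0,0]],"claw":[0,0,0,0,0]}'; python3 snap.py w8
```

```text
clock: 6.08
ee_pos: [0.5372, 0.0444, 0.0859]
eef_rot: [-3.141, 0.0, 1.57]
wrist_force: [0.1, 0.8, -1.3]
width: 0.0815
clock: 6.5
ee_pos: [0.5377, 0.0443, 0.0858]
eef_rot: [-3.142, 0.0, 1.569]
wrist_force: [-0.3, 0.4, -0.0]
width: 0.0855
6.5 [0.53766949 0.04434395 0.08577053] [-3.14153630e+00  8.08245802e-05  1.56918768e+00] [ 0.069  0.827 -0.398  1.933  0.628  0.507 -0.776] [-0.34464138  0.41671599 -0.00729752]
```

View pics/w8.png

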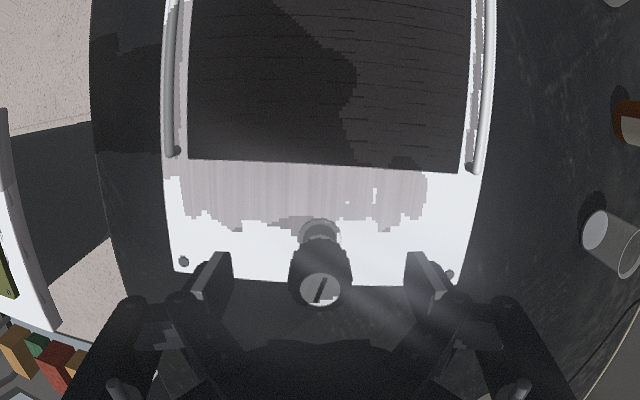

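The knob is free and stands up at (320,290), with open jaws clear on both sides. I'll rise and back off to check.

```bash
python3 -m handwheel '{"angular":[[0,0,0],[0,0,0],[0,0,0],[0,0,0],[0,0,0]],"travel":[[0,0,-25],[0,0,-50],[0,0,-80],[0,0,-110],[0,0,-130]],"claw":[0,0,0,0,0]}'; python3 -m handwheel '{"angular":[[0,0,0],[0,0,0],[0,0,0],[0,0,0],[0,0,0]],"travel":[[-35,0,0],[-70,0,0],[-105,0,0],[-140,0,0],[-140,0,0]],"claw":[0,0,0,0,0]}';  python3 -m handwheel '{"angular":[[0,0,0],[0,0,0],[0,0,0]],"travel":[[0,0,0],[0,0,0],[0,0,0]],"claw":[0,0,0]}'; python3 snap.py w9; python3 - <<'E'
from bench import get_image;import cv2,numpy as np
I={n:np.ascontiguousarray(get_image(n)['image'][:,:,::-1]) for n in('scene','top')}
for n in I:cv2.imwrite(f'pics/{n}1.png',I[n])
s,t=I['scene'],I['top'];w=cv2.imread('pics/w9.png')
f=lambda im,x,y:cv2.resize(im[y-25:y+25,x-25:x+25],(300,300),interpolation=cv2.INTER_CUBIC)
cv2.imwrite("pics/crops1.png",np.vstack([np.hstack([f(s,247,188),f(s,344,230)]),np.hstack([f(t,252,212),f(t,349,217)])]))
E
```

```text
clock: 6.97
ee_pos: [0.5384, 0.0448, 0.2184]
eef_rot: [3.139, -0.001, 1.569]
wrist_force: [0.5, 0.2, -0.2]
width: 0.0854
clock: 7.38
ee_pos: [0.5362, -0.106, 0.2149]
eef_rot: [-3.139, 0.007, 1.557]
wrist_force: [0.1, -0.6, -0.9]
width: 0.085
clock: 7.63
ee_pos: [0.5376, -0.0938, 0.2159]
eef_rot: [3.141, -0.001, 1.572]
wrist_force: [-0.8, -0.4, -0.9]
width: 0.0859
7.6333 [ 0.53757204 -0.09381351  0.215932  ] [ 3.14131696e+00 -1.10484998e-03  1.57179127e+00] [ 0.436  0.653 -0.578  1.812  0.472  0.817 -0.377] [-0.75905231 -0.40386085 -0.86232169]
```

View pics/crops1.png

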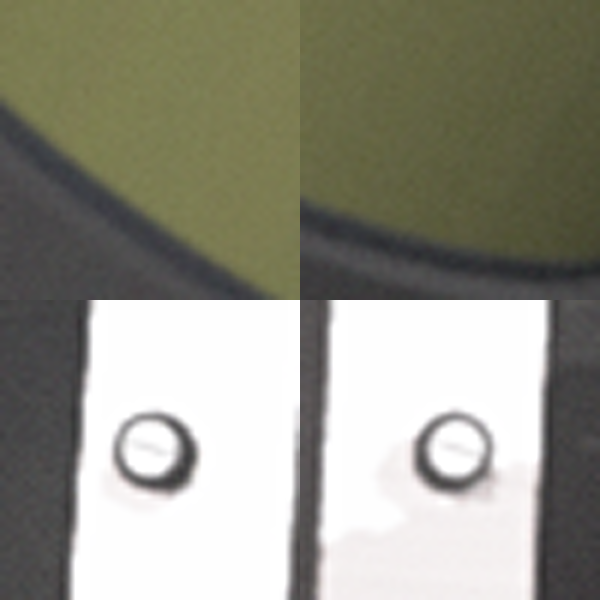

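View pics/w9.png

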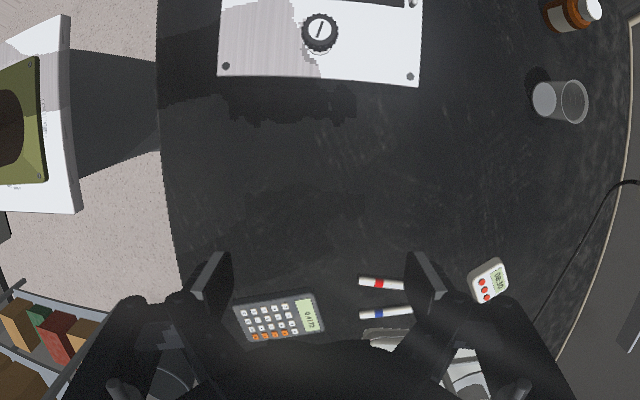

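In the top view the low knob's mark now lies parallel to the parked one's, about 14° off horizontal, so it has turned 75°. The parked cap has not moved. The arm hides the scene view, so I'll check height by triangulating top (350.0,216.6) with wrist (319.5,29).

```bash
python3 - <<'E'
from h import *;import json
im=cv2.imread('pics/w9.png');cv2.imwrite('pics/w9c.png',cv2.resize(im[0:70,285:355],(490,490)))
j=json.load(open('w9.json'))
for p in((319.5,29),(319.5,30.5)):
    r=wray(j['K'],j['HE'],j['ee'],j['rot'],*p);print(*tri([r,ray('top',350,216.6)]))
    for z in(.102,.114): print(z,plane(r,z).round(4))
print(plane(ray('top',350,216.6),.102),plane(ray('top',350,216.6),.114))
E
```

```text
[0.53862993 0.04160717 0.11278161] [np.float64(0.00012514486086081064), np.float64(0.00012514486086122762)]
0.102 [0.5388 0.0442 0.102 ]
0.114 [0.5387 0.0413 0.114 ]
[0.5387871  0.04128713 0.10895507] [np.float64(2.6244942436118144e-05), np.float64(2.6244942436203172e-05)]
0.102 [0.5388 0.0429 0.102 ]
0.114 [0.5387 0.0401 0.114 ]
[0.53936635 0.04077601 0.102     ] [0.53841101 0.04166861 0.114     ]
```

View pics/w9c.png

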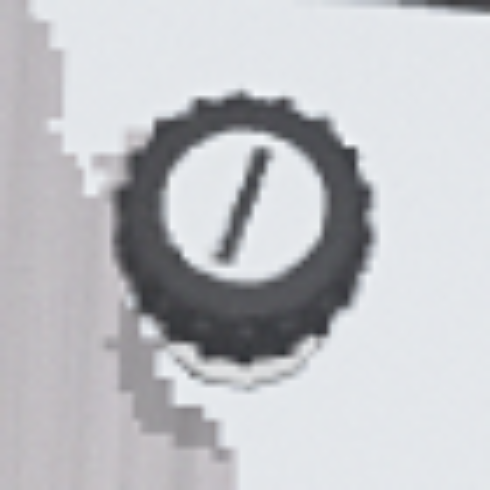

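```bash
python3 -m handwheel '{"angular":[[0,0,0],[0,0,0],[0,0,0],[0,0,0],[0,0,0]],"travel":[[-35,0,0],[-70,0,0],[-105,0,0],[-140,0,0],[-140,0,0]],"claw":[0,0,0,0,0]}';  python3 - <<'E'
from bench import get_image;import cv2,numpy as np
I=np.ascontiguousarray(get_image('scene')['image'][:,:,::-1]);cv2.imwrite('pics/scene2.png',I)
E
```

```text
clock: 8.2
ee_pos: [0.5358, -0.2451, 0.2149]
eef_rot: [-3.14, 0.006, 1.558]
wrist_force: [0.7, -0.6, -0.4]
width: 0.0854
```

View pics/scene2.png

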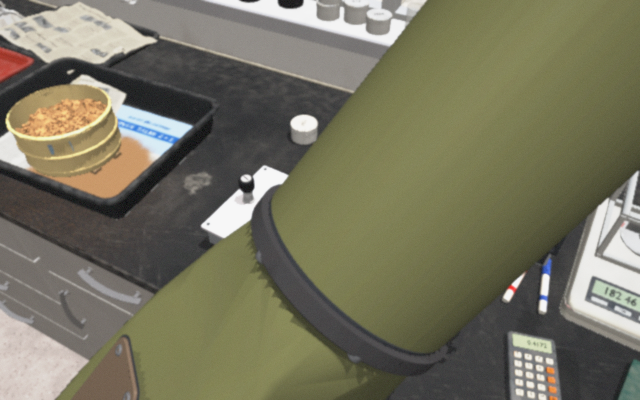

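The cap centre is at (319.7,29.3), which puts the top at about 0.1125 m, up from 0.102. That means the screw stays up. The scene view shows the parked knob unchanged at (246,178). I'll let the arm settle and hand in.

```bash
python3 -m handwheel '{"angular":[[0,0,0],[0,0,0],[0,0,0],[0,0,0],[0,0,0]],"travel":[[0,0,0],[0,0,0],[0,0,0],[0,0,0],[0,0,0]],"claw":[0,0,0,0,0]}' && python3 -c "
from bench import job_done;print(job_done())"
```

```text
clock: 8.67
ee_pos: [0.5375, -0.2344, 0.216]
eef_rot: [3.141, -0.0, 1.571]
wrist_force: [-1.0, 0.2, 1.1]
width: 0.0854
the job is handed in; nothing more can be done
None
```

I pulled the low screw up about 13 mm, turned it counter-clockwise 1.315 rad (75°) to its stop, and let go; it stayed up. I handed the job in at 8.7 s with the arm well clear. No verdict was reported.

**Last checks:**
- **Stop reached:** before release the wrist moment about z was about -0.38 N m, against under 0.1 N m when turning freely. The knob's mark did not slip in the grip, and afterwards it lay parallel to the parked knob's mark in the top view.
- **Stays up:** triangulating the top and wrist views put the knob's top at about 0.1125 m, against 0.102 m before. That is about 10.5 to 11 mm of lift, good to a couple of millimetres. It agrees with the expected 12 mm, but on its own it doesn't prove the 10.5 mm limit.
- **Parked screw:** unmoved in the top and scene views.

**Disagreements:**
- **Scene view:** the arm hid the low knob there at the end, so I could not check its height from that camera.
- **Grip centring:** the grip sat about 2 mm off the knob's axis along the pads, so I turned about the measured axis instead. The largest sideways force I read was about 6 N.

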